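Load the thin strip into the bend fixture

ROBOT

A 6-joint arm with a two-finger parallel gripper is mounted at the origin on a cart in front of the work surface, level with it; the furniture and walls round the work are solid. World frame = base frame: x ahead of the robot, y to its left, z up, the work surface at z = 0. Lengths are in mm, angles in degrees, forces in N, time in s.
With the tool pointing down it reaches from about 300 to 850 mm from the base axis. Payload 4.2 kg.
Tool frame: the origin (TCP) lies at the very end of the fingers, on their centre line; the grasp point (between the pads) lies 19 mm behind it; z points along the fingers, y is the line along which they close (so a half turn about z gives the same grasp; the last joint's range is limited). The gripper opens to 91 mm and grips with 3 to 60 N. Pads are 32 mm wide; open, the fingers measure 118 mm over their backs; the gripper's body (76 mm by 178 mm) begins 60 mm behind the grasp point.
Start: joints at [63.77, 18.312, 89.639, -0, 72.044, -1.146], TCP at [243.774, 520.785, 213.976] pointing down, gripper open.
Joint ranges: [-177.97, 177.97], [-48.28, 115.42], [12.27, 149.76], [-77.06, 257.06], [2.81, 150.46], [-146.56, 146.56]. Speed limits (degrees/s): [147.25, 147.25, 180, 180, 180, 180].

INTERFACE

Orientations are given as [roll, pitch, yaw] about the fixed x, y, z axes, in that order (R = Rz(yaw) Ry(pitch) Rx(roll)).
In Python, from workcell import env gives the robot as it stands.
- The arm moves only by the shell command python3 -m pendant 'ROWS' [FORCE]. ROWS is a JSON object of lists of equal length, an entry for each row: "translation": the shift along the tool's x, y, z in mm, a list of three; "roll": the turn about the tool's z in rad; "hand": the closure in counts, from 0 (fully open) to 255 (shut). In form: {"translation": [[dx, dy, dz], ...], "roll": [roll, ...], "hand": [hand, ...]}. A call has exactly 8 rows; each row shifts and turns the commanded pose from where the row before left it, along the tool's axes as they then stand; what a row does not reach is not made up. A row lasts 1/12 s, in which the tool goes at most 41.7 mm and 7.16 degrees, less where a joint would pass 70% of its speed; a pose out of reach is approached as far as the arm can. A call with a gripper value outside its range is refused whole. The fingers move at their own pace and stop on an object; FORCE is the grip in N (left out, the last holds). Time passes only in rows, so rows that do not move let the fingers close, or fill a call up. It gives the time, the measured TCP pose, the force, the opening and the grip force at its end, in the units of the state.
- env.state(): the state, without advancing time (a new reading comes with each control period).
- env.grab_frame(name): name is "scene" or "top" or "wrist"; returns a dict with "frame" (400x640x3 uint8, red, green, blue), "z_map" (400x640 float32, mm along the optical axis (not along the pixel's ray), 0 where there is no reading), "fx", "fy", "cx", "cy" (pixels), "pose" (4x4, takes a point from camera to world coordinates). Camera axes: x right, y down, z forward; pixel columns grow to the right and rows downward; lengths in mm; the calibration is good to about 2 mm. A picture is of the moment at which its call begins.
- env.job_done(): hands the job in; it is judged then, once.
Trained networks look in a picture, given as the dict that the camera call returned (one of the last four; its "shot" number tells which), for a name from the list of things; names that differ only in an ending like _2 or _b are one class to them, and where a whole thing is asked for, a point or a joint stands for the part that bears it (a point fixed in the world has none). Each returns a list of dicts, best first, with "score" (0 to 1); they miss things now and then, are a little off and sometimes report something else, mostly with a low value. They report only what shows in the picture. A call takes as long as a camera call. They do not tell look-alikes from the thing itself.
- env.recognise(picture, label): "rect" ([centre column, centre row, width, height] in pixels, round what is visible of it).
- env.regions_of(picture, label): "pixels" (400x640 bool, what is visible of it) and "rect" ([centre column, centre row, width, height] in pixels, round what is visible of it).
The state is a dict: "time_s": time; "qpos": joint angles; "qvel": joint speeds; "effort": joint torques, N m; "ee_pos": TCP position; "ee_rot": TCP orientation; "force": force on the tool from outside, world axes, zero at the start; "torque": the same for the moment, N m; "gripper_width": finger opening in mm; "gripper_force": force on a finger pad.
Only numpy, scipy, OpenCV 4.12 (cv2) and the standard library are available. Lean on these libraries where they do the work, as an engineer would, in place of code of your own. Each camera call takes 0.05 s, during which the arm holds its last target. There are 200 camera calls.

TASK

Slide the long thin strip over the edge of the surface plate that faces the bend fixture, until its end sticks out far enough to grip while the rest still lies flat on the plate. Then take it by that end and lay it across both rollers of the bend fixture, centred between them and square to them, and let go. Do not let the strip fall on the bench, and leave the short plate with two holes where it lies.

Things in the scene. Friction and masses are not known exactly. Their poses are not given: they have to be found in the camera images.
- strip_centre (a point): centre of the loose test strip: bright aluminium, 40 mm wide (x), 160 mm long (y), 3 mm thick (z up), 60 g, three thin lines scribed across it. Starts flat and wholly on the surface plate, length roughly along the plate's y; too thin to grip there. Slides when pressed from above with shut fingertips (5 to 15 N) and dragged. Either end may lie on either roller.
- plate_edge (a point): middle of the surface plate's top edge that faces the bend fixture. The plate is a dark fixed slab on feet, 220 mm (x) by 240 mm (y), its flat top, at this point's height, 50 mm above the worktop. Axes: x along this edge, +y from the edge inward over the plate (slide the strip along -y), z up. Outside the edge is free air down to the worktop.
- fixture_mid (a point): midway between the bend fixture's two rollers, level with their tops, 56 mm above the worktop. Fixed; grey base 100 (x) by 120 (y) by 14 mm high; steel rollers 10 mm thick, 90 mm long, along x, axes at y = -30 and +30 mm. The strip lies across them, its length along y, centred here. Beyond 37 mm from here along y is free room for fingers, down to the base.
- coupon_centre (a point): centre of a bystander: ground steel plate with two holes, 50 x 80 x 6 mm, lying on the surface plate beside the strip, on either side of it. Leave it alone.
Things that resemble listed ones, but are neither listed nor needed, are in the scene too. What is shaped like the part that bears fixture_mid but brown is not meant.

How it is judged:
By the outcome, as a careful person would: the job done as asked, in the order asked, and still so for the second after the job is handed in, with the robot touching nothing.
It also fails if it takes over 56 s, if anything falls off the work surface, if the arm or the gripper's body presses on something with over 40 N, if the wrist force passes 120 N, or if a joint passes its speed limit or range.

## Working session

There is one attempt and no reset: what is moved stays moved. The work goes in short steps, Python scripts to look and compute and a shell command to move; the robot and the scene stay as the last step left them, time stands still between calls to the robot, and variables do not carry over. Pictures are saved under pics/ and viewed, at most 10 in all, crops included, and the job is handed in when it is done.

```bash
mkdir -p pics
cat > h.py <<'E'
import numpy as np, cv2
from workcell import env
def world(p,mask):
    v,u=np.nonzero(mask&(p["z_map"]>0)); z=p["z_map"][v,u]
    c=np.stack([(u-p["cx"])*z/p["fx"],(v-p["cy"])*z/p["fy"],z,np.ones_like(z)])
    return (p["pose"]@c)[:3].T
def rep(p,l):
    for r in env.regions_of(p,l)[:4]:
        w=world(p,r["pixels"])
        if len(w)<20: continue
        zt=np.median(w[:,2]); 
        (c,s,a)=cv2.minAreaRect(w[:,:2].astype(np.float32))
        print(l,round(r["score"],2),np.round(r["rect"]),"med",np.round(np.median(w,0),1),"rect",np.round(c,1),np.round(s,1),round(a,2),"z5-95",np.round(np.percentile(w[:,2],[5,95]),1))
def save(p,n): cv2.imwrite("pics/"+n,p["frame"][:,:,::-1])
E
python3 - <<'E'
from h import *
for n in ("scene","top"):
    p=env.grab_frame(n); save(p,n+"0.png"); print(n)
    for l in ("strip_centre","plate_edge","fixture_mid","coupon_centre"): rep(p,l)
s=env.state(); print(s["time_s"],s["ee_pos"],s["ee_rot"],s["force"])
E
```

```text
scene
strip_centre 0.95 [259. 144.  21.  32.] med [495.9 246.   54.5] rect [497.4 253.9] [166.4  41.5] 78.57 z5-95 [50.1 59. ]
plate_edge 0.7 [274. 148.  77.  65.] med [543.1 185.3  50.7] rect [560.4 256.2] [311.8 237.2] 79.88 z5-95 [22.3 56. ]
fixture_mid 0.81 [317. 253.  51.  45.] med [ 473.8 -220.7   18.1] rect [ 483.5 -209.8] [112.5 121.4] 12.27 z5-95 [10.3 57. ]
fixture_mid 0.59 [394. 288.  55.  51.] med [ 607.2 -431.2   16.2] rect [ 616.6 -425.7] [112.1 119.4] 24.09 z5-95 [10.2 56.8]
coupon_centre 0.72 [286. 136.  19.  14.] med [602.8 246.2  57.3] rect [602. 247.] [88.3 49.2] 86.49 z5-95 [51.7 62. ]
top
strip_centre 0.96 [186. 221.  64.  24.] med [497.2 251.5  54.3] rect [497.4 250.1] [159.7  40. ] 76.7 z5-95 [50.8 57.4]
plate_edge 0.79 [197. 201. 108.  93.] med [551.  203.8  51.3] rect [553.1 235.2] [262.5 230.7] 79.93 z5-95 [47.4 54.7]
fixture_mid 0.71 [367. 226.  53.  44.] med [ 478.6 -212.6   17.1] rect [ 480.5 -212.3] [105.  120.3] 10.9 z5-95 [12.6 58.3]
fixture_mid 0.56 [448. 172.  52.  53.] med [ 611.2 -426.2   18.3] rect [ 615.1 -429. ] [100.6 122.2] 22.89 z5-95 [13.1 58.5]
0.5 [243.75828384 520.76574705 213.9539743 ] [1.79998838e+02 1.35434992e-03 1.54920096e+02] [-0.2034268   0.16625355 -0.19534464]
```

View pics/top0.png

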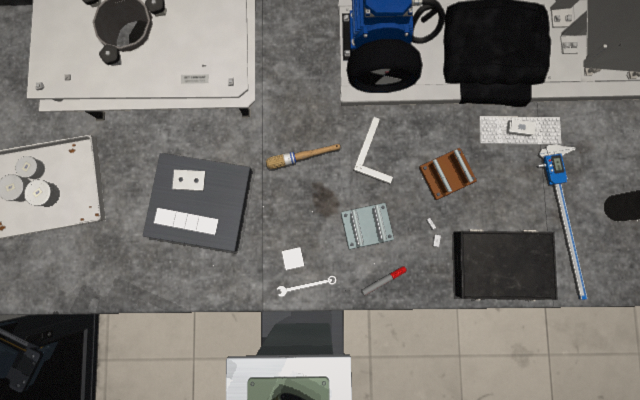

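View pics/scene0.png

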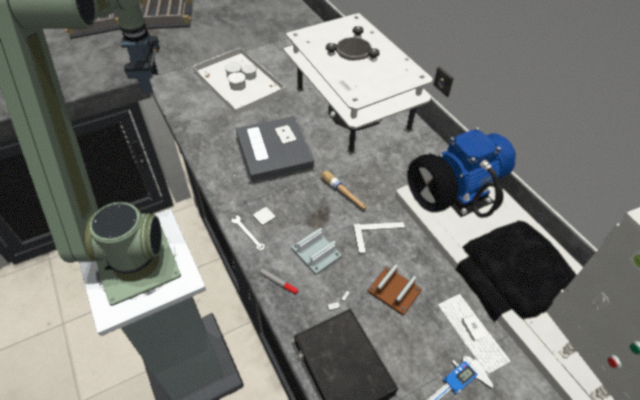

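The top view shows the strip at (186,221), the coupon at (188,180), the dark plate at (197,201), the grey fixture at (367,226) and the brown look-alike at (448,172). Next I fit the angles and the plate edge precisely.

```bash
cat >> h.py <<'E'
def go(x,y,z,yaw=None):
    "tool-axis shift and roll from present pose to the world target"
    from scipy.spatial.transform import Rotation as R
    s=env.state(); r=R.from_euler("xyz",s["ee_rot"],degrees=True)
    d=r.inv().apply(np.array([x,y,z])-s["ee_pos"])
    print("shift",np.round(d,1), "roll", None if yaw is None else round(np.radians((s["ee_rot"][2]-yaw+90)%180-90),3), "yaw",round(s["ee_rot"][2],2))
E
python3 - <<'E'
from h import *
p=env.grab_frame("top")
full=np.ones(p["z_map"].shape,bool); w=world(p,full)
q=w[(np.abs(w[:,2]-54)<9)&(np.hypot(w[:,0]-553,w[:,1]-235)<190)]
c,s,a=cv2.minAreaRect(q[:,:2].astype(np.float32)); print("plate",c,s,a,np.median(q[:,2]))
print(np.round(cv2.boxPoints((c,s,a)),1))
# line fit of facing edge: min y per x bin in the plate frame
th=np.radians(-10); Y=np.array([-np.sin(th),np.cos(th)]);X=np.array([np.cos(th),np.sin(th)])
d=q[:,:2]-np.array(c); u=d@X; v=d@Y
b=np.arange(-95,96,5); e=[v[np.abs(u-k)<3].min() for k in b]; f=np.polyfit(b,e,1); print("edge rel: slope deg",np.degrees(f[0]),"off",f[1])
g=w[(w[:,2]>45)&(w[:,2]<70)&(np.hypot(w[:,0]-480,w[:,1]+212)<75)]
c,s,a=cv2.minAreaRect(g[:,:2].astype(np.float32)); print("rollers",c,s,a,np.median(g[:,2]),g[:,:2].mean(0),len(g))
print(np.round(cv2.boxPoints((c,s,a)),1))
go(500,260,100,76.7)
E
```

```text
plate (547.813720703125, 225.33192443847656) (240.97344970703125, 220.1724853515625) 79.88996124267578 51.82236920300511
[[418.3 126. ]
 [635.   87.4]
 [677.3 324.6]
 [460.6 363.3]]
edge rel: slope deg -0.3107116529093736 off -119.67068957219264
rollers (479.8671569824219, -212.24183654785156) (88.86072540283203, 74.45631408691406) 10.788919448852539 55.741238331224395 [ 479.46139524 -211.94612766] 397
[[ 429.3 -184. ]
 [ 443.2 -257.1]
 [ 530.5 -240.5]
 [ 516.5 -167.4]]
shift [-342.6 -127.6  114. ] roll 1.365 yaw 154.92
```

```bash
python3 -m pendant '{"translation":[[-30,-10.3,8],[-30,-10.3,8],[-30,-10.3,8],[-30,-10.3,8],[-30,-10.3,8],[-30,-10.3,8],[-30,-10.3,8],[-30,-10.3,8]],"roll":[0,0,0,0,0,0,0,0],"hand":[255,255,255,255,255,255,255,255]}' 30
python3 -m pendant '{"translation":[[-25,-9,10],[-25,-9,10],[-25,-9,10],[-25,-9,10],[0,0,0],[0,0,0],[0,0,0],[0,0,0]],"roll":[0,0,0,0,0.12,0.12,0.12,0.12],"hand":[255,255,255,255,255,255,255,255]}'
python3 -m pendant '{"translation":[[0,0,0],[0,0,0],[0,0,0],[0,0,0],[0,0,0],[0,0,0],[0,0,0],[0,0,0]],"roll":[0.118,0.118,0.118,0.118,0.118,0.118,0.118,0.059],"hand":[255,255,255,255,255,255,255,255]}'
python3 -c "
from h import *
go(502,269.5,60,76.7)"
```

```text
time_s: 1.22
ee_pos: [427.2, 343.2, 149.8]
ee_rot: [180.0, 0.0, 154.9]
force: [0.3, 0.2, 0.5]
gripper_width: 41.0
gripper_force: 0.0
time_s: 1.88
ee_pos: [501.8, 269.2, 109.8]
ee_rot: [-180.0, -0.0, 127.0]
force: [0.1, 0.3, 0.4]
gripper_width: 0.5
gripper_force: 0.0
time_s: 2.55
ee_pos: [501.6, 269.4, 110.1]
ee_rot: [180.0, -0.0, 76.4]
force: [0.0, -0.4, -0.0]
gripper_width: 0.7
gripper_force: 0.0
shift [ 0.1  0.3 50.1] roll -0.005 yaw 76.43
```

```bash
python3 -m pendant '{"translation":[[0,0,15],[0,0,15],[0,0,10],[0,0,8],[0,0,4],[0,0,2],[0,0,1],[0,0,0]],"roll":[0,0,0,0,0,0,0,0],"hand":[255,255,255,255,255,255,255,255]}'
```

```text
time_s: 3.22
ee_pos: [501.8, 269.6, 55.2]
ee_rot: [180.0, -0.0, 76.7]
force: [0.2, 0.3, -0.3]
gripper_width: 0.3
gripper_force: 0.0
```

```bash
python3 -m pendant '{"translation":[[0,0,1],[0,0,0],[0,0,0.5],[0,0,0],[0,0,0.5],[0,0,0],[0,0,0],[0,0,0]],"roll":[0,0,0,0,0,0,0,0],"hand":[255,255,255,255,255,255,255,255]}'
```

```text
time_s: 3.88
ee_pos: [501.7, 269.5, 53.3]
ee_rot: [180.0, -0.0, 76.7]
force: [-0.6, 0.1, 2.7]
gripper_width: 0.4
gripper_force: 1.7
```

```bash
python3 -m pendant '{"translation":[[0,0,0.5],[0,0,0],[0,0,0],[0,0,0],[0,0,0],[0,0,0],[0,0,0],[0,0,0]],"roll":[0,0,0,0,0,0,0,0],"hand":[255,255,255,255,255,255,255,255]}'
```

```text
time_s: 4.55
ee_pos: [501.7, 269.5, 53.3]
ee_rot: [180.0, -0.0, 76.7]
force: [-1.5, -0.5, 5.4]
gripper_width: 0.3
gripper_force: 3.3
```

```bash
python3 -m pendant '{"translation":[[0,0,0.8],[0,0,0],[-2,0.1,0],[-5,0.3,0],[-6,0.3,0],[-6,0.3,0],[-6,0.3,0],[-5,0.3,0]],"roll":[0,0,0,0,0,0,0,0],"hand":[255,255,255,255,255,255,255,255]}'
python3 - <<'E'
from h import *
p=env.grab_frame("top"); save(p,"top1.png"); rep(p,"strip_centre"); print(env.state()["ee_pos"],env.state()["force"])
E
```

```text
time_s: 5.22
ee_pos: [498.3, 241.5, 53.3]
ee_rot: [179.8, -0.3, 76.7]
force: [0.1, 4.0, 7.2]
gripper_width: 0.3
gripper_force: 3.5
strip_centre 0.83 [211. 226.  36.  16.] med [485.4 183.7  54.4] rect [486.2 184.8] [83.8 40. ] 77.85 z5-95 [50.8 57.6]
[498.06034437 240.69999239  53.29156363] [-0.52930159  1.30751326  7.73168351]
```

```bash
python3 -m pendant '{"translation":[[-3,0.2,0],[-6,0.3,0],[-6,0.3,0],[-6,0.3,0],[-6,0.3,0],[-6,0.3,0],[-6,0.3,0],[-4,0.2,0]],"roll":[0,0,0,0,0,0,0,0],"hand":[255,255,255,255,255,255,255,255]}'
python3 -m pendant '{"translation":[[-3,0.2,0],[-6,0.3,0],[-6,0.3,0],[-6,0.3,0],[-5,0.3,0],[-3,0.1,0],[0,0,0],[0,0,0]],"roll":[0,0,0,0,0,0,0,0],"hand":[255,255,255,255,255,255,255,255]}'
python3 - <<'E'
from h import *
p=env.grab_frame("top"); save(p,"top2.png"); rep(p,"strip_centre"); print(env.state()["ee_pos"],env.state()["force"])
for r in env.regions_of(p,"strip_centre")[:1]:
    w=world(p,r["pixels"])[:,:2]; th=np.radians(-10.1); e=np.array([526.6,106.7])
    print("overhang", -np.percentile((w-e)@[-np.sin(th),np.cos(th)],[0,2]))
E
```

```text
time_s: 5.98
ee_pos: [490.6, 199.0, 53.3]
ee_rot: [179.7, -0.3, 76.7]
force: [0.2, 3.5, 6.8]
gripper_width: 0.2
gripper_force: 3.7
time_s: 6.65
ee_pos: [485.4, 169.9, 53.3]
ee_rot: [179.7, -0.2, 76.7]
force: [0.8, 0.8, 8.6]
gripper_width: 0.6
gripper_force: 4.3
strip_centre 0.96 [241. 230.  33.  22.] med [473.3 109.6  54.6] rect [474.  110.8] [79.2 41.6] 79.17 z5-95 [51. 58.]
[485.43103148 169.89434922  53.284248  ] [1.19146698 0.41570417 8.70428142]
overhang [44.90733769 42.40808146]
```

```bash
python3 -m pendant '{"translation":[[-2,0.1,0],[-4,0.2,0],[-4,0.2,0],[-2,0.1,0],[0,0,0],[0,0,0],[0,0,-3],[0,0,-12]],"roll":[0,0,0,0,0,0,0,0],"hand":[255,255,255,255,255,255,255,255]}'
python3 -m pendant '{"translation":[[0,0,-30],[0,0,-30],[20,0,-30],[35,0,0],[35,0,0],[35,0,0],[0,0,0],[0,0,0]],"roll":[0,0,0,0,0,0,0,0],"hand":[255,255,255,0,0,0,0,0]}'
python3 - <<'E'
from h import *
p=env.grab_frame("top"); save(p,"top3.png"); rep(p,"strip_centre"); rep(p,"coupon_centre")
for r in env.regions_of(p,"strip_centre")[:1]:
    w=world(p,r["pixels"])[:,:2]; th=np.radians(-10.1); e=np.array([526.6,106.7])
    print("overhang", -np.percentile((w-e)@[-np.sin(th),np.cos(th)],[0,2]))
E
```

```text
time_s: 7.47
ee_pos: [479.6, 156.7, 65.4]
ee_rot: [-179.8, 0.1, 76.7]
force: [0.5, 0.3, 1.2]
gripper_width: 0.6
gripper_force: 0.0
time_s: 8.13
ee_pos: [509.5, 279.8, 155.8]
ee_rot: [-179.9, 0.1, 76.9]
force: [-0.2, -1.1, 0.5]
gripper_width: 30.8
gripper_force: 0.0
strip_centre 0.66 [230. 228.  65.  25.] med [479.3 139.6  54.6] rect [479.1 139.5] [161.   39.8] 78.42 z5-95 [51.4 57.7]
coupon_centre 0.72 [190. 180.  34.  19.] med [601.4 244.1  57.2] rect [602.3 244.6] [81. 50.] 85.91 z5-95 [53.7 60.8]
overhang [56.46652575 53.31220562]
```

View pics/top3.png

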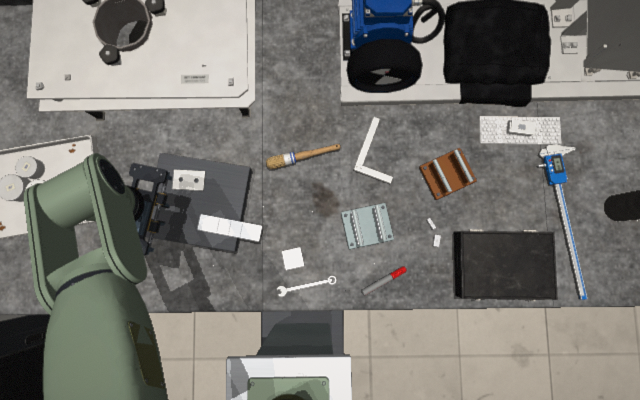

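The strip overhangs the plate edge at about (250,232), overhang about 55 mm. The coupon at (190,180) is untouched. Going to grip the end.

```bash
python3 -m pendant '{"translation":[[-24,0,0],[-24,0,0],[-24,0,0],[-24,0,0],[-24,0,0],[-24,0,0],[-24,0,0],[-24,0,0]],"roll":[-0.02,0,0,0,0,0,0,0],"hand":[0,0,0,0,0,0,0,0]}'
python3 -c "
from h import *
go(467.8,85.7,32.5,78)"
```

```text
time_s: 9.0
ee_pos: [467.9, 89.1, 156.8]
ee_rot: [180.0, 0.0, 77.8]
force: [-1.0, -0.4, 0.8]
gripper_width: 90.9
gripper_force: 0.0
shift [ -3.3   0.6 124.3] roll -0.004 yaw 77.77
```

```bash
python3 -m pendant '{"translation":[[-1,0.5,10],[0,0,20],[0,0,20],[0,0,10],[0,0,0],[0,0,0],[0,0,0],[0,0,0]],"roll":[0,0,0,0,0,0,0,0],"hand":[0,0,0,0,0,0,0,0]}'
python3 - <<'E'
from h import *
p=env.grab_frame("wrist"); save(p,"w1.png"); rep(p,"strip_centre"); go(467.8,85.7,32.5,78)
E
```

```text
time_s: 9.67
ee_pos: [469.9, 90.2, 97.5]
ee_rot: [179.9, -0.0, 77.8]
force: [-0.6, -0.4, -1.1]
gripper_width: 91.2
gripper_force: 0.0
strip_centre 0.91 [317. 127.  71. 255.] med [482.6 153.6  54.1] rect [481.6 136.9] [170.7  48.4] 76.83 z5-95 [53.  55.2]
shift [-4.9 -1.1 64.9] roll -0.003 yaw 77.85
```

View pics/w1.png

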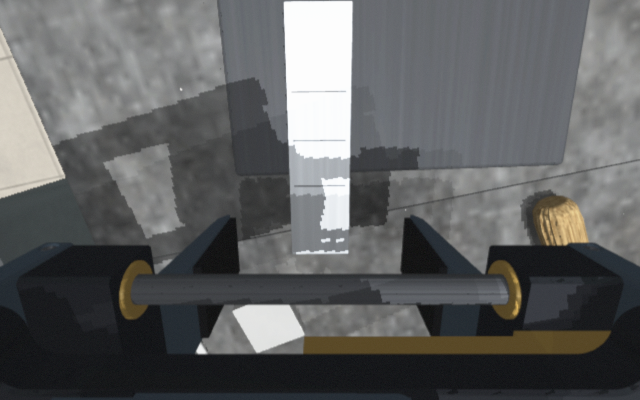

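The wrist view shows the strip (columns 285–352) between the fingers, near end at about (322,253), plate edge at row about 165–175. I take the end and axis from the mask row midpoints.

```bash
cat > ax.py <<'E'
from h import *
def axis(p,z=53.3):
    m=env.regions_of(p,"strip_centre")[0]["pixels"]
    P=p["pose"]
    def w(u,v):
        d=P[:3,:3]@[(u-p["cx"])/p["fx"],(v-p["cy"])/p["fy"],1]; return (P[:3,3]+d*(z-P[2,3])/d[2])[:2]
    rows=[v for v in range(400) if m[v].sum()>30]
    M=np.array([w(np.nonzero(m[v])[0][[0,-1]].mean(),v) for v in rows])
    k=np.polyfit(M[:,1],M[:,0],1); print("rows",rows[0],rows[-1],"yaw of axis",90-np.degrees(np.arctan(k[0])),"far",M[0],"near",M[-1])
E
python3 -c "
from ax import *
axis(env.grab_frame('wrist')); print(env.state()['ee_pos'])"
```

```text
rows 0 252 yaw of axis 78.40379593601583 far [498.0134973  219.65690768] near [464.97492173  63.74115862]
[469.52742445  90.22011616  97.17269817]
```

```bash
python3 -m pendant '{"translation":[[-3,0,10],[0,0,15],[0,0,15],[0,0,12],[0,0,8],[0,0,4.5],[0,0,0],[0,0,0]],"roll":[-0.006,0,0,0,0,0,0,0],"hand":[0,0,0,0,0,0,0,0]}'
python3 -m pendant '{"translation":[[0,0,0],[0,0,0],[0,0,0],[0,0,0],[0,0,0],[0,0,0],[0,0,0],[0,0,0]],"roll":[0,0,0,0,0,0,0,0],"hand":[100,150,170,200,255,255,255,255]}' 40
```

```text
time_s: 10.53
ee_pos: [468.9, 87.2, 32.4]
ee_rot: [180.0, -0.0, 78.2]
force: [-0.3, 1.2, -0.0]
gripper_width: 91.1
gripper_force: 0.0
time_s: 11.2
ee_pos: [468.6, 87.2, 32.2]
ee_rot: [180.0, -0.0, 78.2]
force: [0.6, -0.3, 1.1]
gripper_width: 40.6
gripper_force: 0.1
```

```bash
python3 -m pendant '{"translation":[[0,0,0],[0,0,0],[0,0,0],[0,0,0],[0,0,-2],[0,0,-4],[0,0,-6],[0,0,-8]],"roll":[0,0,0,0,0,0,0,0],"hand":[255,255,255,255,255,255,255,255]}' 40
python3 -m pendant '{"translation":[[0,0,-10],[0,0,-12],[0,0,-12],[0,0,-12],[0,0,-12],[0,0,-6],[0,0,0],[0,0,0]],"roll":[0,0,0,0,0,0,0,0],"hand":[255,255,255,255,255,255,255,255]}' 40
python3 - <<'E'
from ax import *
p=env.grab_frame("wrist"); save(p,"w2.png"); rep(p,"strip_centre")
s=env.state(); axis(p,s["ee_pos"][2]+20.5); print(s["ee_pos"],s["gripper_width"],s["gripper_force"])
w=world(p,env.regions_of(p,"strip_centre")[0]["pixels"]); 
A=np.c_[w,np.ones(len(w))]; k=np.polyfit(w[:,1],w[:,2],1); print("z slope deg",np.degrees(np.arctan(k[0])))
E
```

```text
time_s: 11.87
ee_pos: [468.3, 87.1, 52.5]
ee_rot: [-180.0, 0.0, 78.2]
force: [-0.6, -0.2, 0.7]
gripper_width: 39.0
gripper_force: 40.0
time_s: 12.53
ee_pos: [468.6, 87.1, 116.5]
ee_rot: [180.0, -0.0, 78.2]
force: [-0.8, -0.2, -0.6]
gripper_width: 38.9
gripper_force: 40.0
strip_centre 0.73 [322. 136. 102. 273.] med [481.9 150.9 138.3] rect [481.  143.2] [160.4  77. ] 77.92 z5-95 [137.2 139.4]
rows 0 272 yaw of axis 77.97093925821231 far [493.15728783 200.94485269] near [467.36786582  80.18000421]
[468.02094646  87.07601472 115.63276787] 39.188419682224456 39.99064564704895
z slope deg -0.5699342976282236
```

View pics/w2.png

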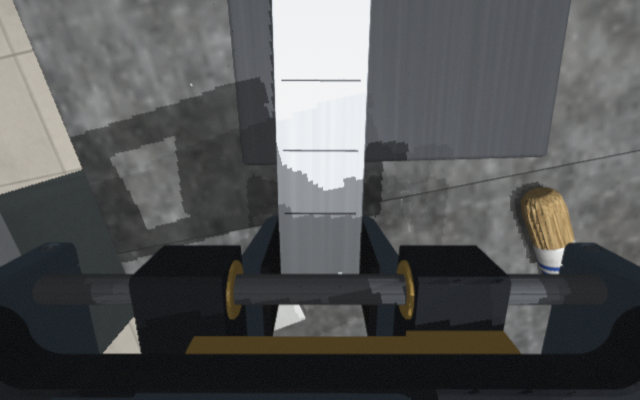

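The strip is held and level, aligned with the tool; middle scribe at (319,150). Turning and carrying it to above the fixture.

```bash
python3 -c "
from h import *
p=env.grab_frame('wrist')
P=p['pose'];s=env.state()
for z in (136.7,):
  d=P[:3,:3]@[(319.5-p['cx'])/p['fx'],(150.5-p['cy'])/p['fy'],1]; q=P[:3,3]+d*(s['ee_pos'][2]+20.5-P[2,3])/d[2]; print(q, np.hypot(*(q-s['ee_pos'])[:2]))"
python3 -m pendant '{"translation":[[0,0,0],[0,0,0],[0,0,0],[0,0,0],[0,0,0],[-10,-1.3,0],[-20,-2.6,0],[-28,-3.6,0]],"roll":[-0.08,-0.08,-0.08,-0.08,-0.074,0,0,0],"hand":[255,255,255,255,255,255,255,255]}' 40
python3 -m pendant '{"translation":[[-30,-3.8,0],[-30,-3.8,0],[-30,-3.8,0],[-30,-3.8,0],[-30,-3.8,0],[-30,-3.8,0],[-30,-3.8,0],[-24,-3.2,0]],"roll":[0,0,0,0,0,0,0,0],"hand":[255,255,255,255,255,255,255,255]}' 40
python3 -m pendant '{"translation":[[-20,-2.6,0],[-18,-2.5,0],[-12,-1.8,0],[-6,-1,0],[0,0,0],[0,0,0],[0,0,0],[0,0,0]],"roll":[0,0,0,0,0,0,0,0],"hand":[255,255,255,255,255,255,255,255]}' 40
python3 - <<'E'
from ax import *
p=env.grab_frame("wrist"); save(p,"w3.png")
s=env.state(); axis(p,s["ee_pos"][2]+20.5); print(s["ee_pos"],s["ee_rot"],s["gripper_width"])
rep(p,"fixture_mid")
p=env.grab_frame("top"); save(p,"top4.png"); rep(p,"strip_centre"); rep(p,"coupon_centre")
E
```

```text
[479.77211495 140.94650974 136.02087216] 55.10538544061346
time_s: 13.45
ee_pos: [471.9, 28.7, 115.9]
ee_rot: [-180.0, -0.0, 100.8]
force: [0.1, -0.9, 0.4]
gripper_width: 39.0
gripper_force: 40.0
time_s: 14.12
ee_pos: [486.0, -209.5, 115.8]
ee_rot: [-180.0, 0.0, 100.6]
force: [0.2, 0.3, -0.3]
gripper_width: 39.1
gripper_force: 40.0
time_s: 14.78
ee_pos: [489.1, -262.2, 116.1]
ee_rot: [-180.0, -0.0, 100.8]
force: [0.2, -0.1, -0.1]
gripper_width: 39.4
gripper_force: 40.0
rows 0 272 yaw of axis 100.55787873893671 far [ 468.19130806 -148.06885233] near [ 490.76267834 -268.73710342]
[ 489.22235556 -262.2717271   116.19925907] [ 1.79999493e+02 -1.84683641e-02  1.00827828e+02] 39.1627687683733
fixture_mid 0.84 [325. 126. 136. 152.] med [ 510.9 -203.2   15.7] rect [ 482.2 -209.8] [105.1 119.1] 11.33 z5-95 [13.8 57. ]
fixture_mid 0.71 [360. 329.  12.  11.] med [ 553.3 -391.1   12.4] rect [ 537.  -336.6] [ 13.  133.6] 16.56 z5-95 [ 3.6 15.4]
strip_centre 0.81 [358. 227.  44.  23.] med [ 471.9 -178.3  138.9] rect [ 474.7 -182.5] [ 50.8 105.5] 11.16 z5-95 [135.1 142.1]
```

View pics/w3.png

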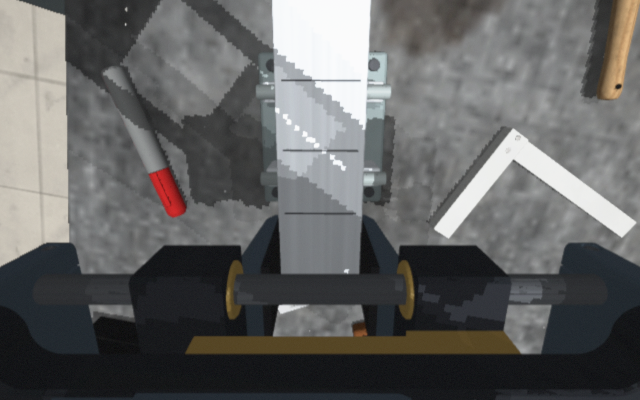

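The strip sits over the fixture; rollers show at rows about 90 and 180 on both sides of it. I measure the rollers in this wrist view.

Run:
```python
from h import *
p=env.grab_frame("wrist"); w=world(p,np.ones((400,640),bool))
g=w[(w[:,2]>47)&(w[:,2]<62)&(np.hypot(w[:,0]-480,w[:,1]+212)<65)]
c,s,a=cv2.minAreaRect(g[:,:2].astype(np.float32)); print("rollers",c,s,a,len(g),np.percentile(g[:,2],98))
th=np.radians(10.9); X=np.array([np.cos(th),np.sin(th)]);Y=np.array([-X[1],X[0]])
d=g[:,:2]-[480,-212]; u,v=d@X,d@Y
for m in (v<0,v>0):
    k=np.polyfit(u[m],v[m],1); print(m.sum(),"slope",np.degrees(k[0]),"v0",k[1],"u range",u[m].min(),u[m].max(),"v",np.percentile(v[m],[2,98]))
```

```text
rollers (481.67071533203125, -210.35629272460938) (90.07412719726562, 73.39816284179688) 10.858470916748047 1443 57.91041806816905
649 slope 0.10916269578914058 v0 -27.314517170506278 u range -42.736359237473124 46.96985654164583 v [-35.07605196 -22.15189321]
794 slope 0.06753920507155156 v0 31.289381286891036 u range -43.06254370263283 46.71782038416118 v [24.86315916 37.93485028]
```

```bash
python3 -m pendant '{"translation":[[-3.2,1.4,5],[0,0,12],[0,0,14],[0,0,14],[0,0,12],[0,0,9],[0,0,4],[0,0,0]],"roll":[-0.002,0,0,0,0,0,0,0],"hand":[255,255,255,255,255,255,255,255]}' 40
python3 -m pendant '{"translation":[[0,0,0],[0,0,0],[0,0,0],[0,0,0],[0,0,0],[0,0,0],[0,0,0],[0,0,0]],"roll":[0,0,0,0,0,0,0,0],"hand":[255,255,255,255,255,255,255,255]}' 40
python3 - <<'E'
from ax import *
p=env.grab_frame("wrist"); save(p,"w4.png"); s=env.state(); print(s["ee_pos"],s["force"])
axis(p,s["ee_pos"][2]+20.5)
w=world(p,np.ones((400,640),bool))
d=w[:,:2]-[481,-211]
th=np.radians(10.9); X=np.array([np.cos(th),np.sin(th)]);Y=np.array([-X[1],X[0]])
u,v=d@X,d@Y; k=(w[:,2]>45)&(w[:,2]<61)&(np.abs(u)>23)&(np.abs(u)<50)&(np.abs(v)<40); u,v=u[k],v[k]
for m in (v<0,v>0):
    f=np.polyfit(u[m],v[m],1); print(m.sum(),"slope",np.degrees(f[0]),"v0",f[1],"u",u[m].min(),u[m].max(),"v",np.percentile(v[m],[2,98]))
c=np.array([s["ee_pos"][0],s["ee_pos"][1]])+55.1*Y-[481,-211]; print("strip centre u,v",c@X,c@Y)
E
```

```text
time_s: 15.8
ee_pos: [490.7, -265.8, 45.1]
ee_rot: [-179.9, -0.1, 100.9]
force: [0.3, -0.4, -0.6]
gripper_width: 38.9
gripper_force: 40.0
time_s: 16.47
ee_pos: [491.2, -266.0, 46.2]
ee_rot: [180.0, -0.0, 100.9]
force: [0.0, -0.1, -0.0]
gripper_width: 39.3
gripper_force: 40.0
[ 491.16917556 -266.03276028   46.14670626] [-0.64762875 -0.31305575 -0.87463162]Traceback (most recent call last):
  File "<stdin>", line 3, in <module>
  File "ax.py", line 3, in axis
    m=env.regions_of(p,"strip_centre")[0]["pixels"]
      ~~~~~~~~~~~~~~~~~~~~~~~~~~~~~~~~^^^
IndexError: list index out of range
```

View pics/w4.png

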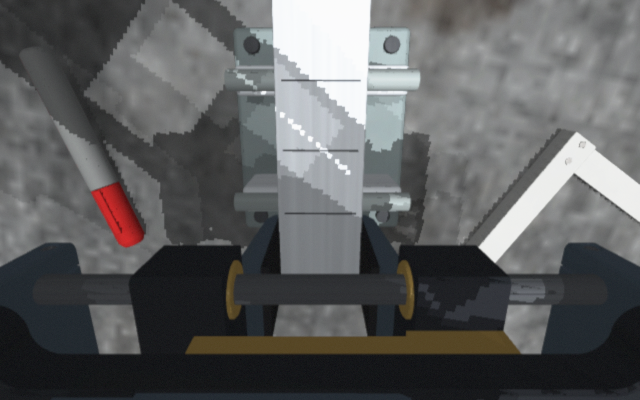

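The strip is just above the rollers: rollers at rows about 79 and 202, scribes at rows 80, 150 and 213, with the strip (columns 275–365) between the roller ends at 226–420 (far) and 235–411 (near). The network missed the strip here, so I use depth only.

Run:
```python
from h import *
p=env.grab_frame("wrist"); s=env.state()
w=world(p,np.ones((400,640),bool))
d=w[:,:2]-[481,-211]
th=np.radians(10.9); X=np.array([np.cos(th),np.sin(th)]);Y=np.array([-X[1],X[0]])
u,v=d@X,d@Y; k=(w[:,2]>47)&(w[:,2]<61)&(np.abs(u)>23)&(np.abs(u)<50)&(np.abs(v)<40); z=w[k,2];u,v=u[k],v[k]
for m in (v<0,v>0):
    f=np.polyfit(u[m],v[m],1); print(m.sum(),"slope",np.degrees(f[0]),"v0",f[1],"u",u[m].min(),u[m].max(),"v",np.percentile(v[m],[2,98]),"ztop",np.percentile(z[m],95))
c=s["ee_pos"][:2]+55.1*Y-[481,-211]; print("strip centre by TCP u,v",c@X,c@Y)
P=p["pose"]
for a,b in ((321,80),(320,150.5),(319.5,213)):
    q=P[:3,:3]@[(a-p['cx'])/p['fx'],(b-p['cy'])/p['fy'],1]; q=(P[:3,3]+q*(s['ee_pos'][2]+20.5-P[2,3])/q[2])[:2]-[481,-211]; print("scribe u,v",q@X,q@Y)
e=w[(np.abs(d@Y)<30)&(w[:,2]>61)&(np.abs(d@X)<35)]; uu=(e[:,:2]-[481,-211])@X; print("strip u edges",np.percentile(uu,[1,99]), "z",np.median(e[:,2]))
```

```text
2176 slope 0.19780791572070192 v0 -28.358499541262745 u -43.921403155167674 46.01695176526614 v [-38.760917   -22.76414987] ztop 57.7430191742148
2664 slope 0.08758445404128708 v0 30.218081564619 u -43.96341383848928 45.58142341688897 v [23.84769326 37.03697142] ztop 57.61663535236068
strip centre by TCP u,v -0.40961901639438375 -0.8832522504296794
scribe u,v 0.5361634242522547 29.39307571898552
scribe u,v 0.14068919481361258 -1.017629895430875
scribe u,v -0.0652122577433239 -31.124051411875662
strip u edges [-34.16906555  34.19991235] z 139.43756263573545
```

```bash
python3 -m pendant '{"translation":[[1.7,0.9,0],[0,0,2],[0,0,2],[0,0,1],[0,0,1],[0,0,0.5],[0,0,0],[0,0,0]],"roll":[-0.002,0,0,0,0,0,0,0],"hand":[255,255,255,255,255,255,255,255]}' 40
python3 -m pendant '{"translation":[[0,0,0.5],[0,0,0],[0,0,0],[0,0,0],[0,0,0],[0,0,0],[0,0,0],[0,0,0]],"roll":[0,0,0,0,0,0,0,0],"hand":[255,255,255,255,255,255,255,255]}' 40
```

```text
time_s: 17.28
ee_pos: [491.7, -264.2, 39.6]
ee_rot: [180.0, -0.0, 101.0]
force: [-0.3, 0.2, -0.6]
gripper_width: 39.2
gripper_force: 40.0
time_s: 17.95
ee_pos: [491.7, -264.2, 39.1]
ee_rot: [180.0, -0.0, 101.0]
force: [-0.8, -0.1, -0.3]
gripper_width: 39.0
gripper_force: 40.0
```

```bash
python3 -m pendant '{"translation":[[0,0,0.4],[0,0,0],[0,0,0],[0,0,0],[0,0,0],[0,0,0],[0,0,0],[0,0,0]],"roll":[0,0,0,0,0,0,0,0],"hand":[255,255,255,255,255,255,255,255]}' 40
python3 -m pendant '{"translation":[[0,0,0.4],[0,0,0],[0,0,0],[0,0,0],[0,0,0],[0,0,0],[0,0,0],[0,0,0]],"roll":[0,0,0,0,0,0,0,0],"hand":[255,255,255,255,255,255,255,255]}' 40
```

```text
time_s: 18.62
ee_pos: [491.7, -264.2, 38.7]
ee_rot: [180.0, -0.0, 101.0]
force: [-0.4, -1.0, 0.1]
gripper_width: 38.9
gripper_force: 40.0
time_s: 19.28
ee_pos: [491.7, -264.2, 38.3]
ee_rot: [180.0, -0.0, 101.0]
force: [-0.5, -0.2, -0.3]
gripper_width: 39.2
gripper_force: 40.0
```

```bash
python3 -m pendant '{"translation":[[0,0,0.4],[0,0,0],[0,0,0],[0,0,0],[0,0,0],[0,0,0],[0,0,0],[0,0,0]],"roll":[0,0,0,0,0,0,0,0],"hand":[255,255,255,255,255,255,255,255]}' 40
python3 -m pendant '{"translation":[[0,0,0.4],[0,0,0],[0,0,0],[0,0,0],[0,0,0],[0,0,0],[0,0,0],[0,0,0]],"roll":[0,0,0,0,0,0,0,0],"hand":[255,255,255,255,255,255,255,255]}' 40
```

```text
time_s: 19.95
ee_pos: [491.8, -264.2, 38.0]
ee_rot: [180.0, -0.0, 101.0]
force: [-0.3, 0.7, 1.8]
gripper_width: 39.0
gripper_force: 40.0
time_s: 20.62
ee_pos: [491.8, -264.2, 37.9]
ee_rot: [180.0, 0.0, 101.0]
force: [-0.9, 0.5, 4.9]
gripper_width: 38.8
gripper_force: 40.0
```

Contact. I back off 0.4 mm, then release slowly, lift and look.

```bash
python3 -m pendant '{"translation":[[0,0,-0.5],[0,0,0],[0,0,0],[0,0,0],[0,0,0],[0,0,0],[0,0,0],[0,0,0]],"roll":[0,0,0,0,0,0,0,0],"hand":[255,255,130,120,110,90,70,50]}' 5
python3 -m pendant '{"translation":[[0,0,0],[0,0,0],[0,0,0],[0,0,0],[0,0,0],[0,0,0],[0,0,0],[0,0,-2]],"roll":[0,0,0,0,0,0,0,0],"hand":[30,0,0,0,0,0,0,0]}'
```

```text
time_s: 21.28
ee_pos: [491.7, -264.2, 38.0]
ee_rot: [-180.0, -0.0, 101.0]
force: [-0.1, -0.1, -0.5]
gripper_width: 69.2
gripper_force: 0.0
time_s: 21.95
ee_pos: [491.5, -264.0, 39.8]
ee_rot: [-180.0, -0.0, 101.0]
force: [0.7, 0.7, 0.6]
gripper_width: 91.1
gripper_force: 0.0
```

```bash
python3 -m pendant '{"translation":[[0,0,-10],[0,0,-20],[0,0,-25],[0,0,-25],[0,0,-25],[0,0,-10],[0,0,0],[0,0,0]],"roll":[0,0,0,0,0,0,0,0],"hand":[0,0,0,0,0,0,0,0]}'
python3 - <<'E'
from h import *
p=env.grab_frame("wrist"); save(p,"w5.png"); s=env.state()
w=world(p,np.ones((400,640),bool))
th=np.radians(10.95); X=np.array([np.cos(th),np.sin(th)]);Y=np.array([-X[1],X[0]])
d=w[:,:2]-[481,-211]; u,v=d@X,d@Y
k=(w[:,2]>50)&(w[:,2]<66)&(np.abs(u)<50)&(np.abs(v)<95); z,U,V=w[k,2],u[k],v[k]
for sg in (-1,1):
    m=(np.abs(U)>24)&(V*sg>20)&(V*sg<42); f=np.polyfit(U[m],V[m],1); print("roller",np.degrees(f[0]),f[1],U[m].min(),U[m].max())
m=(np.abs(U)<26)&((abs(V)>45)|(abs(V)<20)); r=cv2.minAreaRect(np.c_[U,V][m].astype(np.float32)); print("strip",r,np.median(z[m]))
for a,b in ((-75,-40),(-20,20),(40,75)):
    n=m&(V>a)&(V<b); print(a,np.median(z[n]) if n.any() else None)
rep(p,"strip_centre"); rep(p,"fixture_mid"); print(s["ee_pos"])
E
```

```text
time_s: 22.62
ee_pos: [491.6, -264.1, 155.1]
ee_rot: [180.0, 0.0, 101.0]
force: [-0.4, -0.3, 0.1]
gripper_width: 91.0
gripper_force: 0.0
roller 0.21723808282593776 -28.52971438730551 -43.853658727218445 45.67488358006272
roller 0.11924164162525028 30.383118667610248 -44.214384000480884 45.860980559401575
strip ((0.7553787231445312, 1.50579833984375), (160.2313232421875, 40.118812561035156), 89.97354125976562) 60.06903975397108
-75 60.07807364643443
-20 60.0830353012058
40 60.05389925898038
strip_centre 0.66 [322. 119.  57. 210.] med [ 480.2 -199.7   60.1] rect [ 482.2 -212.3] [ 47.4 166.3] 10.36 z5-95 [58.9 61.2]
fixture_mid 0.82 [319. 120. 118. 137.] med [ 493.7 -205.2   15.5] rect [ 481.8 -211. ] [107.7 122.9] 12.62 z5-95 [13.8 56.9]
fixture_mid 0.7 [390. 320.  82.  33.] med [ 587.6 -393.9   21.4] rect [ 558.8 -325.1] [ 76.2 212.4] 22.55 z5-95 [14.1 52.9]
[ 490.96950599 -263.78807738  153.98153066]
```

View pics/w5.png

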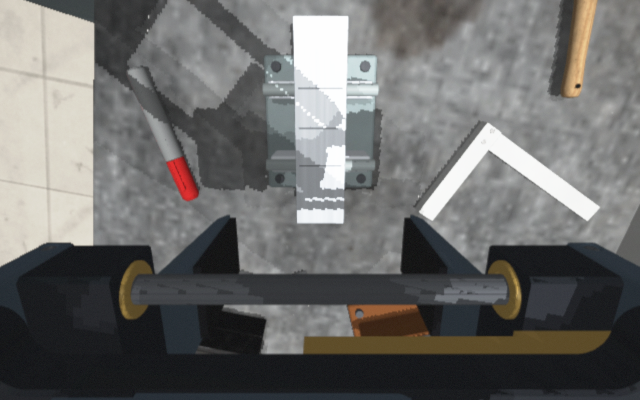

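The strip lies flat across both grey rollers (columns 293–348, rows 15–223). It is centred within about 1 mm and square within about 0.2°. Handing in.

```bash
python3 -c "
from workcell import env
print(env.job_done())"
```

```text
the job is handed in; nothing more can be done
None
```

The strip now lies flat across both rollers of the grey fixture, centred to within about 1 mm and square to within about 0.2°; I never touched the two-hole plate, and the job was handed in at about 23 s.

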